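# Set the syringe driver's pusher to the gauge mark

## Robot

A 6-joint arm with a two-finger parallel gripper is mounted at the origin on the work surface. World frame = base frame: x ahead of the robot, y to its left, z up, the work surface at z = 0. Lengths are in m, angles in rad, forces in N, time in s.
With the tool pointing down it reaches from about 0.3 to 1 m from the base axis. Payload 5.1 kg.
Tool frame: the origin (TCP) lies on the mounting face of the last link; the fingertips stand 190 mm ahead of it and the grasp point (between the pads) lies 171 mm ahead of it (bot.grasp_offset is the z of the grasp point in the tool frame, in m); z points along the fingers, y is the direction in which the jaws open and shut (so a half turn about z gives the same grasp; the last joint's range is limited). The gripper opens to 95 mm and grips with 3 to 60 N. Pads are 20 mm wide; open, the fingers measure 119 mm over their backs; the gripper's body (75 mm by 180 mm) begins 59 mm behind the grasp point.
Start: joints at [-0.083, 0.124, 1.65, -0, 1.367, -0.083], TCP at [0.65, -0, 0.405] pointing down, gripper open.
Joint ranges: [-2.61, 2.61], [-1.02, 2.33], [0.03, 2.71], [-1.35, 4.49], [0.32, 2.68], [-2.91, 2.91]. Speed limits (rad/s): [2.57, 2.57, 3.14, 3.14, 3.14, 3.14].

## Interface

Orientations are given as a unit quaternion [x, y, z, w].
In Python, from plant import bot, claw, solve_ik, optics, current_time_s, current_q, current_qd, current_joint_efforts, current_ee_pos, current_ee_rot, current_wrist_force, current_wrist_torque, current_grip_width gives the robot as it stands. Calls block until the motion is done:
- bot.move_to(position, orientation): joint-space move of the TCP to a pose.
- bot.move_linear(position, rotation=None, vel=0.15, max_force=None): straight line of the TCP; rotation=None keeps the orientation; vel is the mean speed in m/s. With max_force (N) it stops when the force on the tool has changed by that much, and returns True; else False.
- bot.set_joints(angles): joint-space move.
- claw.set_gripper(opening, grip_force=None): finger opening in m; grip_force is the grip in N (None keeps the last); returns when the fingers have stopped.
- bot.pause(seconds).
- solve_ik(position, orientation): joint angles nearest the present ones, or None.
- optics.capture(name): name is "scene" or "side" or "wrist"; returns (picture, depth): 400x640x3 uint8, blue, green, red; 400x640 float32, m along the optical axis (not along the pixel's ray), 0 where there is no reading.
- optics.get_calibration(name): a dict with "vertical_fov" (degrees; the focal length in pixels is half the picture's height over the tangent of half this angle, whatever the lens; pixels are square), "cx", "cy" (the principal point, pixels), "dist_coeffs" ([k1, k2, p1, p2, k3] as OpenCV has them; the pictures are not rectified), "T" (4x4, takes a point from camera to world coordinates). Camera axes: x right, y up, looking along -z (the intrinsics and any distortion apply to the point x, -y, -z); pixel columns grow to the right and rows downward; lengths in m; the calibration is good to about 2 mm. A picture is of the moment at which its call begins: read the wrist's pose just before it. get_calibration takes no time and is no camera call; for the wrist camera it gives the pose at the moment of the call.
A pose or a line that the arm cannot do raises bot.IKError and nothing moves.
- bot.finish_job(): hands the job in, once; it reports no verdict.
Readings, each from a call of its own:
- current_time_s(): time.
- current_q(): joint angles.
- current_qd(): joint speeds.
- current_joint_efforts(): joint torques, N m.
- current_ee_pos(): TCP position.
- current_ee_rot(): TCP orientation.
- current_wrist_force(): force on the tool from outside, world axes, zero at the start.
- current_wrist_torque(): the same for the moment, N m.
- current_grip_width(): finger opening in m.
Only numpy, scipy, OpenCV 4.12 (cv2) and the standard library are available. Lean on these libraries where they do the work, as an engineer would, in place of code of your own. Each camera call takes 0.05 s, during which the arm holds its last target. There are 200 camera calls.

## Task

Roll the knurled thumbwheel of the syringe driver under a fingertip, stroke by stroke, to bring the blue pusher up towards the syringe's plunger until its red pointer stands level with the green band of the gauge strip. Press the wheel gently and work through it alone: do not push the pusher or the syringe directly, do not run the pusher into the plunger, and leave the things standing around where they are. Finish with the hand clear.

Things in the scene. Friction and masses are not known exactly. Their poses are not given: they have to be found in the camera images.
- driver: Fixed syringe driver: grey base plate 160 x 450 x 12 mm (y -60 to 390), white housing 100 x 110 mm at the wheel, top 58 mm above the table. Housing, wheel, rods and pusher stand on springy buffers and sink up to 9 mm when pressed. Origin on the table under the wheel's centre; x across, y from wheel to syringe, z up. Its place varies, and its yaw by 0.3 rad either way.
- wheel_top (a point): Highest point of the knurled thumbwheel, 72 mm above the table: black, 64 mm diameter, 26 mm wide, 30 grey and yellow ridges, axle along the driver's x, standing 14 mm out of a slot in the housing. Axes as the driver's. Pressed down it sinks with the housing (starts at about 2 N, then 0.8 N per mm, at most 9 mm; 4 mm of sink grips well) and rises again when released.
- wheel (a joint): Turn of the thumbwheel, rad, 0 at the start. It grows as the top of the wheel is rolled towards the driver's +y (towards the syringe), and 1 rad carries the pusher 16 mm the same way; rolled back, the pusher goes back. It stays where it is left (about 1.1 N at the rim turns it); range -0.5 to 4.5.
- pointer (a point): Tip of the red pointer bar (2 mm wide, 20 mm long across) on the blue pusher block (80 x 30 x 40 mm, top 62 mm above the table): 65 mm above the table, 55 mm to the driver's +x side, 2 mm short of the gauge strip's edge, in line with the pusher's front face. Axes as the driver's. It starts 125 mm from the wheel's axle along the driver's y.
- gauge (a point): Middle of the green band of the gauge strip (20 mm wide, 57 to 77 mm on the driver's +x side), taken 2 mm beside its near edge, 65 mm above the table. The band is 8 mm wide along the driver's y; before it (towards the wheel) the strip is white, after it orange. Axes as the driver's. At the start it lies 24 to 52 mm ahead of the pointer. On the mark, 12 mm of gap remain to the plunger plate.
- syringe: Clear syringe (barrel 29 mm across, axis 46 mm above the table) clamped on the driver together with the gauge strip, fixed. Origin on the table under the plunger's white thumb plate (32 mm across), y along the syringe away from the pusher.
- pusher: The blue pusher block carried along the driver by the wheel; origin on the table under the middle of its front face, axes as the driver's. Not to be touched.
- vial: Small clear vial with blue cap, 28 mm across, 45 mm high, loose; origin under its foot. Leave alone.
- vial_amber: Small amber vial with red cap, 32 mm across, 55 mm high, loose; origin under its foot. Leave alone.
- tape: Roll of white tape lying flat, 70 mm across, 20 mm high, loose; origin under its middle. Leave alone.
- gel: White hand-gel bottle with blue label, 56 mm across, 150 mm high, loose; origin under its foot. Leave alone.
- spare_syringe: Small white capped syringe lying flat, about 130 mm long along its y, 24 mm wide, 20 mm high, loose; origin under its barrel. Leave alone.

How it is judged:
On the way, in this order (a step that is already met when the one before it is completed fails the run):
1. a fingertip presses on the thumbwheel (contact force between the fingers and wheel above 0.5 N), for 0.1 s.
2. the red pointer reaches the green band (y of pointer in the frame of gauge between -0.004 and 0.004 m), for 0.1 s.
At the end, for the whole second after the job is handed in: The middle of the red pointer stands level with the green band (within 4 mm of the band's middle), the wheel is at rest, and every loose thing is within 15 mm of where it stood (all of step 2 and velocity of joint wheel between -0.05 and 0.05 rad/s and distance of each of vial, vial_amber, tape, gel, spare_syringe from where it was at the start of the episode below 0.015 m); the robot touches nothing.
It fails at once if the pusher is pushed directly (over 1 N) instead of through the wheel (contact force between any of the fingers, the arm and pusher above 1 N).
It fails at once if the syringe in its clamp is pushed (over 2 N) (contact force between any of the fingers, the arm and syringe above 2 N).
It fails at once if the pusher runs into the plunger (pointer 10 mm or more past the middle of the green band) (y of pointer in the frame of gauge above 0.01 m).
It fails at once if the wheel is pressed with more than 30 N (contact force between the fingers and wheel above 30 N).
It fails at once if a loose thing is lifted, tipped or shoved more than 15 mm (distance of any of vial, vial_amber, tape, gel, spare_syringe from where it was at the start of the episode above 0.015 m or angle between any of vial, vial_amber, gel, tape's own z axis and vertical above 0.4 rad).
It also fails if it takes over 48 s, if anything falls off the work surface, if the arm or the gripper's body presses on something with over 40 N, if the wrist force passes 120 N, or if a joint passes its speed limit or range.

## Working session

There is one attempt and no reset: what is moved stays moved. The work goes in short steps, each a Python script; the robot and the scene stay as the last script left them, time stands still between calls to the robot, and variables do not carry over. Pictures are saved under pics/ and viewed, about 8 in all and at most 12, crops included, and the job is handed in when it is done.

```bash
ls; mkdir -p pics
python3 - <<'E'
from plant import *
import cv2,numpy as np
for n in ["scene","side","wrist"]:
    p,d=optics.capture(n); c=optics.get_calibration(n)
    cv2.imwrite(f"pics/{n}0.png",p); np.savez(f"pics/{n}0.npz",p=p,d=d,T=c["T"])
    print(n,c)
print(current_time_s(),current_ee_rot(),current_wrist_force())
E
```

```text
pics
scene {'vertical_fov': 46.44231071154208, 'cx': 318.0557136536252, 'cy': 200.02502485257727, 'dist_coeffs': array([-0.02755884,  0.        ,  0.        ,  0.        ,  0.        ]), 'T': array([[ 0.7931912 , -0.47614592,  0.37964825,  0.87019049],
       [ 0.60887694,  0.60903193, -0.50828041, -0.4555724 ],
       [ 0.01079774,  0.63432261,  0.77299304,  0.77363426],
       [ 0.        ,  0.        ,  0.        ,  1.        ]])}
side {'vertical_fov': 56.32314070403383, 'cx': 325.9129111246811, 'cy': 191.6855540372214, 'dist_coeffs': array([0.02301518, 0.        , 0.        , 0.        , 0.        ]), 'T': array([[ 0.77146066,  0.3044692 , -0.55870113,  0.06405523],
       [-0.63579812,  0.40294051, -0.65833099, -0.61422963],
       [ 0.02468181,  0.86309759,  0.5044337 ,  0.52680817],
       [ 0.        ,  0.        ,  0.        ,  1.        ]])}
wrist {'vertical_fov': 69.57297013026124, 'cx': 315.95733578948244, 'cy': 199.64939799384229, 'dist_coeffs': array([-0.04802463,  0.        ,  0.        ,  0.        ,  0.        ]), 'T': array([[ 9.99998934e-01,  2.86061221e-04,  1.43212040e-03,
         6.50520490e-01],
       [-7.00544297e-04,  9.54400968e-01,  2.98526886e-01,
         8.46871843e-02],
       [-1.28142013e-03, -2.98527570e-01,  9.54400151e-01,
         3.82983167e-01],
       [ 0.00000000e+00,  0.00000000e+00,  0.00000000e+00,
         1.00000000e+00]])}
0.15 [ 7.07116257e-01  7.07096818e-01 -5.42981171e-04 -6.28232785e-04] [ 0.01619496 -0.78054944  0.14918119]
```

View pics/scene0.png

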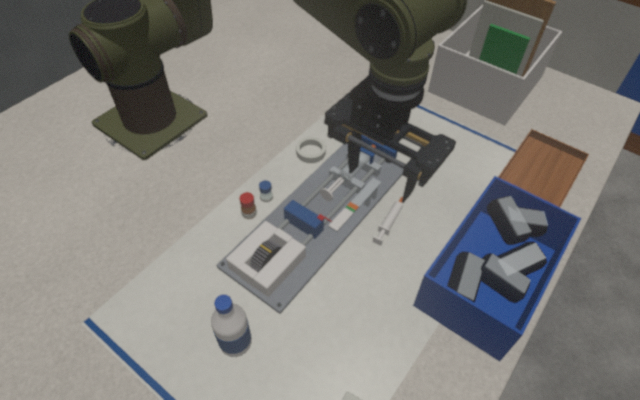

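View pics/wrist0.png

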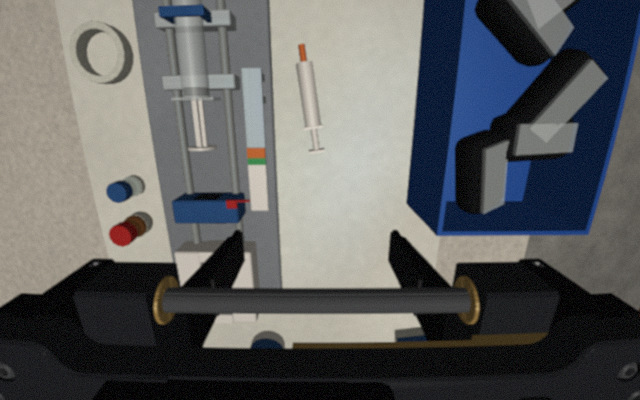

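View pics/side0.png

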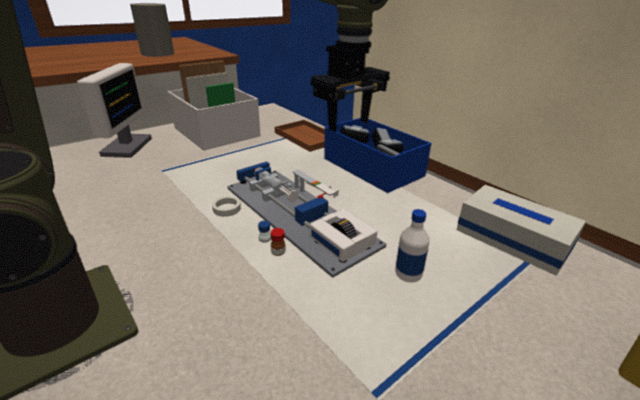

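The scene view shows the wheel at about (265,252). The wrist view shows the red pointer at (237,203), the green band at (257,161) and the gauge strip running from (260,210) to (251,68). The gel bottle stands near the wheel's −y end, and the vials are on the −x side.

```bash
cat > h.py <<'E'
import numpy as np,cv2
from plant import *
def ray(name,uv,T=None):
    c=optics.get_calibration(name); T=c["T"] if T is None else T
    f=200/np.tan(np.radians(c["vertical_fov"]/2))
    K=np.array([[f,0,c["cx"]],[0,f,c["cy"]],[0,0,1]])
    n=cv2.undistortPoints(np.float64(uv).reshape(-1,1,2),K,c["dist_coeffs"]).reshape(-1,2)
    d=np.c_[n[:,0],-n[:,1],-np.ones(len(n))]
    return T[:3,3],d@T[:3,:3].T
def onz(name,uv,z,T=None):
    o,d=ray(name,uv,T); return o+d*((z-o[2])/d[:,2])[:,None]
def mask(p,kind,box=None):
    h,s,v=cv2.split(cv2.cvtColor(p,cv2.COLOR_BGR2HSV)); h=h.astype(int)
    m={'red':((h<6)|(h>174))&(s>150)&(v>60),'green':(h>45)&(h<80)&(s>90)&(v>40),'orange':(h>7)&(h<18)&(s>120)&(v>80),
       'yellow':(h>18)&(h<35)&(s>100)&(v>60),'black':(v<70)}[kind]
    if box: 
        b=np.zeros_like(m); x0,y0,x1,y1=box; b[y0:y1,x0:x1]=1; m&=b
    return m
def cen(m):
    y,x=np.nonzero(m); return np.array([x.mean(),y.mean()]),len(x)
E
python3 - <<'E'
from h import *
w=np.load("pics/wrist0.npz"); s=np.load("pics/scene0.npz"); sd=np.load("pics/side0.npz")
for k in ['red','green','orange']:
    m=mask(w['p'],k,(215,120,275,225)); y,x=np.nonzero(m)
    c,n=cen(m); print(k,c,n,x.min(),x.max(),onz('wrist',c,.065,w['T'])[0])
# strip edges by brightness per row
g=w['p'].max(2)
P=[]
for r in range(75,205,6):
    row=w['p'][r,230:290].astype(int).min(1) ; 
    sat=w['p'][r,230:290].astype(int).max(1)
    i=np.nonzero(sat>120)[0]; 
    if len(i)>8: P.append((230+i[i<45].mean(),r,i.min()+230,i[i<45].max()+230))
P=np.array(P); print(P[:, [1,2,3]].astype(int).tolist())
X=onz('wrist',P[:,:2],.065,w['T']); k=np.polyfit(X[:,1],X[:,0],1); print("yaw",np.arctan(-k[0]),(X[:,0]-np.polyval(k,X[:,1])).std())
for n,a,b in (('scene',s,(230,225,310,295)),('side',sd,(320,210,370,245))):
    m=mask(a['p'],'black',b); c,N=cen(m); print(n,'black',c,N,onz(n,c,.068,a['T'])[0])
    x0,y0,x1,y1=b; cv2.imwrite(f'pics/{n}_c.png',cv2.resize(np.hstack([a['p'][y0:y1,x0:x1],cv2.merge([m[y0:y1,x0:x1].astype(np.uint8)*255]*3)]),None,fx=5,fy=5,interpolation=0))
for nm,uv,z in (('gel cap',(224,302),.15),('amber cap',(247,200),.055),('vial',(265,186),.045)): print(nm,onz('scene',[uv],z)[0])
E
```

```text
red [233.76923077 202.85576923] 104 227 247 [ 0.55418027 -0.01866449  0.065     ]
green [256.20689655 161.01149425] 87 248 265 [0.58350894 0.03034693 0.065     ]
orange [255.55828221 152.91411043] 163 247 264 [0.58332879 0.03936434 0.065     ]
[[75, 230, 274], [81, 230, 274], [87, 230, 274], [93, 242, 274], [99, 243, 274], [105, 243, 274], [111, 244, 274], [117, 244, 274], [123, 230, 274], [129, 230, 274], [135, 230, 270], [141, 230, 264], [147, 230, 269], [153, 230, 265], [159, 231, 270], [165, 232, 266], [171, 232, 270], [177, 233, 267], [183, 233, 267], [189, 234, 272], [195, 249, 268], [201, 230, 268]]
yaw -0.04623791892681306 0.0022698725041702243
scene black [270.63076923 254.83076923] 65 [ 0.53398387 -0.14408923  0.068     ]
side black [338.65886288 228.80936455] 299 [ 0.49595238 -0.14975238  0.068     ]
gel cap [ 0.57302075 -0.28397522  0.15      ]
amber cap [ 0.40571114 -0.07014786  0.055     ]
vial [ 0.40289317 -0.01433246  0.045     ]
```

View pics/scene_c.png

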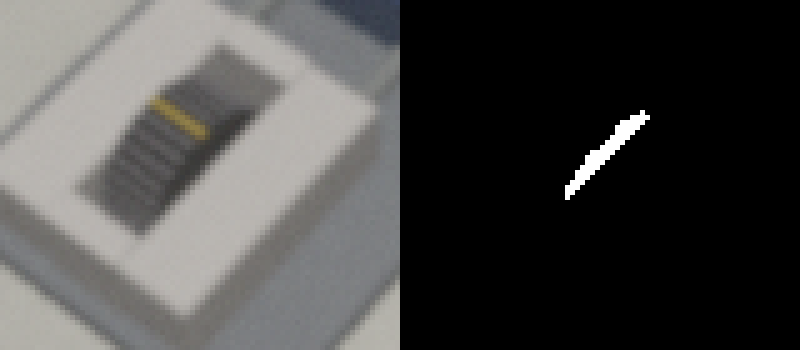

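Run:
```python
from h import *
w=np.load("pics/wrist0.npz")
E=onz('wrist',[(242,93),(244,117),(249,195)],.065,w['T']); print(E)
d=E[2]-E[0]; print('yaw strip',np.arctan2(d[0],-d[1]))
S=onz('scene',[(245,262.4),(258,272.6),(274.4,233.4),(287.6,242)],.058); print(S,S.mean(0))
d=S[2]+S[3]-S[0]-S[1]; yaw=np.arctan2(-d[0],d[1]);print('yaw slot',yaw)
for yaw in (.03,.05,.07,.09):
    ex=np.array([np.cos(yaw),np.sin(yaw)]);ey=np.array([-ex[1],ex[0]])
    r=np.array([.55418,-.01866]);g=np.array([.5835,.03035]);c=S.mean(0)[:2]
    print(yaw,'wheel from pointer',r-ey*.125-ex*.045,'gauge-wheel',(g-c)@ex,(g-c)@ey,'ptr-wheel',(r-c)@ex,(r-c)@ey,'gap',(g-r)@ey)
```

```text
[[ 0.57271154  0.10221556  0.065     ]
 [ 0.57317591  0.07783355  0.065     ]
 [ 0.57272547 -0.00912601  0.065     ]]
yaw strip 0.00012516010204466254
[[ 0.50364571 -0.17989668  0.058     ]
 [ 0.53604786 -0.18118257  0.058     ]
 [ 0.50352007 -0.09959075  0.058     ]
 [ 0.53547355 -0.09929644  0.058     ]] [ 0.5196718  -0.13999161  0.058     ]
yaw slot 0.004315566514477356
0.03 wheel from pointer [ 0.51294969 -0.14495355] gauge-wheel 0.06890896566069162 0.16835040308857027 ptr-wheel 0.03813207920624698 0.12024192400046958 gap 0.0481084790881007
0.05 wheel from pointer [ 0.51548363 -0.14575285] gauge-wheel 0.07226196792600305 0.16693864669384312 ptr-wheel 0.040529131205266675 0.11945528567490213 gap 0.047483361018941
0.07 wheel from pointer [ 0.51803306 -0.1465013 ] gauge-wheel 0.07558606636762413 0.16546011706625735 ptr-wheel 0.04290997209218548 0.1186208668277806 gap 0.04683925023847677
0.09 wheel from pointer [ 0.52059695 -0.14719863] gauge-wheel 0.07887993139049894 0.1639154055979506 ptr-wheel 0.04527364956239274 0.11773900121551843 gap 0.04617640438243215
```

Yaw is about 0. The wheel centre is at about (0.5175, −0.142) and the pointer has about 49 mm to go, which is about 3.06 rad. I'll close the gripper and make the first stroke.

```bash
cat >> h.py <<'E'
WX,WY=.5175,-.142
def stroke(a=-.017,b=.017,depth=.005,log=True):
    L=.190; F=[]
    bot.move_linear([WX,WY+a,L+.080],vel=.1)
    f0=current_wrist_force()
    hit=bot.move_linear([WX,WY+a,L+.072-depth],vel=.04,max_force=15); F.append(current_wrist_force()-f0)
    if not hit: hit=bot.move_linear([WX,WY+b,L+.072-depth],vel=.04,max_force=15); F.append(current_wrist_force()-f0)
    bot.move_linear([WX,WY+b,L+.085],vel=.1)
    print('hit',hit,'F',np.round(F,1).tolist(),'t',current_time_s())
def look(tag):
    T=optics.get_calibration('wrist')["T"]; p,_=optics.capture('wrist'); cv2.imwrite(f'pics/{tag}.png',p)
    # box: project rough world area around strip
    o={}
    for k in('red','green','orange'):
        m=mask(p,k).astype(np.uint8); n,lab,st,ce=cv2.connectedComponentsWithStats(m)
        for i in range(1,n):
            if st[i,4]<25: continue
            X=onz('wrist',[ce[i]],.065,T)[0]
            if .53<X[0]<.61 and -.06<X[1]<.1 : print(k,st[i].tolist(),ce[i].round(1),X.round(4)); o.setdefault(k,X)
    if 'red' in o and 'green' in o: print('gap',o['green'][1]-o['red'][1])
E
python3 - <<'E'
from h import *
q=current_ee_rot()
claw.set_gripper(0.0)
bot.move_to([WX,WY-.017,.190+.100],[2**-.5,2**-.5,0,0]); print(current_time_s())
look('w1a'); stroke(); look('w1b')
E
```

```text
2.6083
red [355, 16, 44, 17, 383] [368.   22.6] [ 0.553  -0.0203  0.065 ]
hit False F [[1.9, -0.8, 4.4], [3.0, 1.7, 5.2]] t 4.8167
red [361, 38, 47, 18, 430] [374.9  45. ] [ 0.5528 -0.0026  0.065 ]
```

View pics/w1b.png

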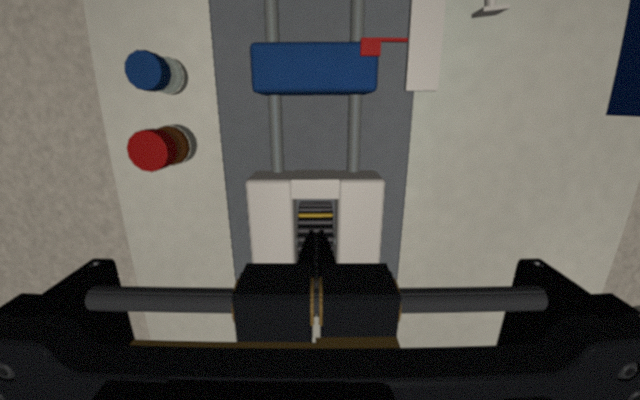

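Stroke 1 moved the pusher 17.7 mm at about 5 N. The red blob is a block at (371,46) plus the thin bar at about row 40 (x 380–408), so only the bar should be measured. I'll make the second full stroke and then measure from above.

```bash
cat >> h.py <<'E'
def gap(tag):
    bot.move_linear([.575,-.06,.36],vel=.25); bot.pause(.2)
    T=optics.get_calibration('wrist')["T"]; p,_=optics.capture('wrist'); cv2.imwrite(f'pics/{tag}.png',p[:300])
    def pts(k,zz=.065):
        y,x=np.nonzero(mask(p,k)); X=onz('wrist',np.c_[x,y],zz,T); s=(X[:,0]>.53)&(X[:,0]<.61)&(X[:,1]>-.06)&(X[:,1]<.1); return X[s],np.c_[x,y][s]
    R,ru=pts('red'); G,gu=pts('green'); O,ou=pts('orange')
    xm=R[:,0].max(); s=(R[:,0]>xm-.009)&(R[:,0]<xm-.001)
    bar=np.median(R[s,1]); g0,g1=np.percentile(G[:,1],[3,97])
    print('bar',R[s].mean(0).round(4),s.sum(),'px',ru[s].mean(0),'green',G.mean(0).round(4),len(G),gu.mean(0),'span',g0,g1,'orange y',np.percentile(O[:,1],[3,50,97]) if len(O) else None)
    print('gap mm',1e3*(G[:,1].mean()-R[s,1].mean()),'t',current_time_s())
E
python3 - <<'E'
from h import *
stroke(); gap('g2')
E
```

```text
hit False F [[-0.2, -1.5, 4.2], [1.9, 2.5, 4.8]] t 7.1667
bar [nan nan nan] 0 px [nan nan] green [0.5829 0.0302 0.065 ] 144 [325.93055556 103.02083333] span 0.02765528618683092 0.03284073747808446 orange y [0.03454936 0.03924313 0.04388679]
gap mm nan t 8.05
  return _methods._mean(a, axis=axis, dtype=dtype,
  ret = ret.dtype.type(ret / rcount)
h.py:49: RuntimeWarning: Mean of empty slice.
  print('bar',R[s].mean(0).round(4),s.sum(),'px',ru[s].mean(0),'green',G.mean(0).round(4),len(G),gu.mean(0),'span',g0,g1,'orange y',np.percentile(O[:,1],[3,50,97]) if len(O) else None)
  ret = um.true_divide(
h.py:50: RuntimeWarning: Mean of empty slice.
  print('gap mm',1e3*(G[:,1].mean()-R[s,1].mean()),'t',current_time_s())
```

View pics/g2.png

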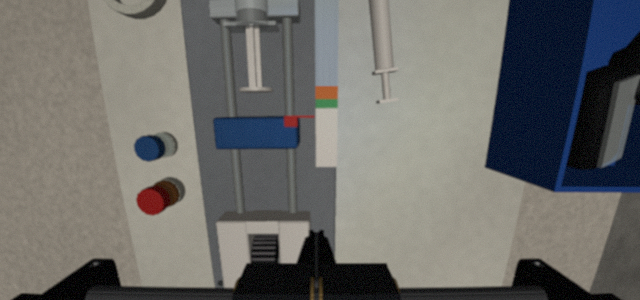

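The pusher is at (257,132), with the red bar at about row 117 (x 298–313). The green band is centred at row 103 and the orange starts at about row 98. I'll fix the red selection, which picked up some orange pixels, and re-measure from the same picture.

```bash
sed -i "s/    xm=R\[:,0\].max(); s=.*/    s=(R[:,0]>.559)\&(R[:,0]<.570)\&(R[:,1]<.06)/" h.py
python3 - <<'E'
from h import *
gap('g2b')
p=cv2.imread('pics/g2b.png'); print(p[110:124,296:314:3].tolist()[4:10])
E
```

```text
bar [nan nan nan] 0 px [nan nan] green [0.5829 0.0303 0.065 ] 157 [323.7133758  103.52866242] span 0.027279484145561486 0.03337616254229812 orange y [0.03487858 0.0394026  0.0445119 ]
gap mm nan t 8.55
[[[89, 87, 93], [94, 90, 96], [93, 92, 97], [90, 91, 93], [95, 94, 96], [90, 88, 93]], [[80, 82, 111], [85, 84, 115], [78, 79, 109], [80, 81, 112], [79, 80, 110], [78, 77, 106]], [[64, 64, 129], [64, 63, 132], [61, 65, 129], [63, 62, 129], [63, 62, 129], [64, 64, 123]], [[46, 48, 126], [61, 64, 134], [57, 58, 131], [64, 68, 137], [59, 61, 130], [63, 65, 124]], [[44, 41, 98], [76, 78, 115], [79, 81, 117], [74, 75, 111], [78, 79, 116], [84, 83, 115]], [[43, 33, 63], [89, 89, 96], [91, 89, 98], [96, 95, 101], [95, 93, 100], [88, 88, 96]]]
  return _methods._mean(a, axis=axis, dtype=dtype,
  ret = ret.dtype.type(ret / rcount)
h.py:49: RuntimeWarning: Mean of empty slice.
  print('bar',R[s].mean(0).round(4),s.sum(),'px',ru[s].mean(0),'green',G.mean(0).round(4),len(G),gu.mean(0),'span',g0,g1,'orange y',np.percentile(O[:,1],[3,50,97]) if len(O) else None)
  ret = um.true_divide(
h.py:50: RuntimeWarning: Mean of empty slice.
  print('gap mm',1e3*(G[:,1].mean()-R[s,1].mean()),'t',current_time_s())
```

```bash
python3 - <<'E'
s=open('h.py').read()
s=s.replace("'yellow':","'bar':(p[:,:,2].astype(int)-p[:,:,:2].max(2)>28)&(abs(p[:,:,0].astype(int)-p[:,:,1])<20),'yellow':").replace("pts('red')","pts('bar')")
open('h.py','w').write(s)
E
python3 -W ignore - <<'E'
from h import *
gap('g2c')
E
```

```text
bar [0.5645 0.0189 0.065 ] 45 px [303.57777778 116.6       ] green [0.583  0.0304 0.065 ] 159 [323.83647799 103.51572327] span 0.02732719776402217 0.03342238641391235 orange y [0.0342866  0.03944527 0.04455443]
gap mm 11.496935678990006 t 9.05
```

The remaining gap is 11.5 mm. A 22 mm stroke should give about 11.4 mm.

```bash
python3 -W ignore - <<'E'
from h import *
bot.move_linear([WX,WY-.011,.300],vel=.2)
stroke(-.011,.011); gap('g3')
for n in ('scene','side'): cv2.imwrite(f'pics/{n}3.png',optics.capture(n)[0])
E
```

```text
hit False F [[1.7, -0.3, 5.6], [1.9, 0.5, 5.1]] t 11.7833
bar [0.5646 0.0298 0.065 ] 48 px [305.5 103.5] green [0.5829 0.0302 0.065 ] 144 [325.79166667 103.01388889] span 0.027629262263894356 0.03281847317085068 orange y [0.03452612 0.03922188 0.04386736]
gap mm 0.3822803089719683 t 12.6833
```

View pics/g3.png

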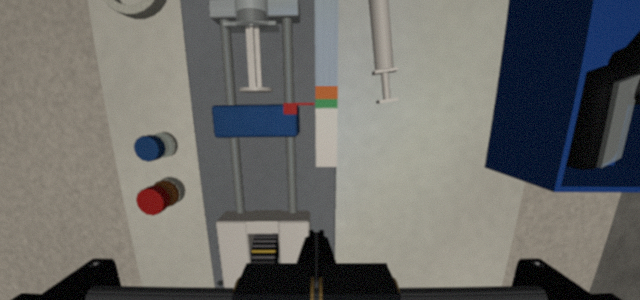

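View pics/scene3.png

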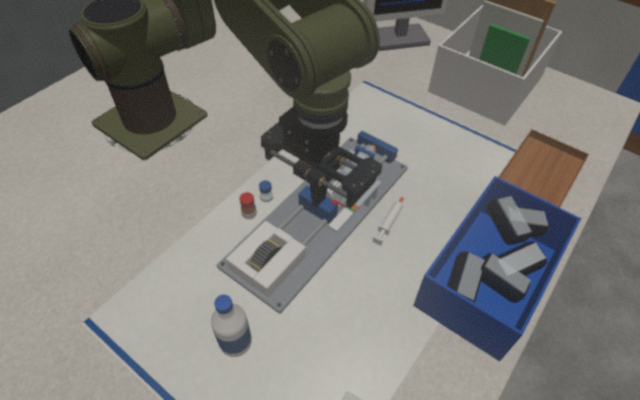

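The bar (row 103.5) is level with the green band (row 103.0). The vials at (247,203) and (265,188), the gel bottle at (230,325) and the spare syringe are where they were. The hand is well clear at TCP z 0.36, so I'm handing in.

```bash
python3 -c "
from plant import *
bot.finish_job(); print(current_time_s())"
```

```text
the job is handed in; nothing more can be done
the job is handed in; nothing more can be done
```

The red pointer now stands level with the green band, and I've handed the job in; the hand-in gives no verdict. I rolled the thumbwheel with the closed fingertips in three strokes of 34, 34 and 22 mm, pressing about 5 mm deep with about 4–6 N.

- **Pointer:** the last wrist-camera check put it 0.4 mm short of the middle of the green band, where 4 mm is allowed. The calibration is good to about 2 mm, so that still leaves room.
- **Loose things:** in the last pictures the vials, gel bottle and spare syringe had not visibly moved. In the final wrist picture the tape was only partly in view and I didn't check it separately, but the hand never went near it.
- **Hand and time:** the hand finished with its fingertips about 170 mm above the table, touching nothing. The clock read about 12.8 s of the 48 s allowed.
- **Early measuring errors:** my first estimate of about 49 mm to go was too long, because the red mask included the pointer's mounting block. I then measured the thin bar alone. Two attempts to find the bar came back empty until I fixed the colour mask.

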